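Fit the slicing insert and set the slice thickness

ROBOT

A 6-joint arm with a two-finger parallel gripper is mounted at the origin on a cart in front of the work surface, level with it; the furniture and walls round the work are solid. World frame = base frame: x ahead of the robot, y to its left, z up, the work surface at z = 0. Lengths are in m, angles in rad, forces in N, time in s.
With the tool pointing down it reaches from about 0.3 to 1 m from the base axis. Payload 5.1 kg.
Tool frame: the origin (TCP) lies midway between the tips of the shut fingers; the grasp point (between the pads) lies bot.pinch_z behind it (bot.pinch_z is the distance from the TCP to the grasp point, in m); z points along the fingers, y is the line along which they close (so a half turn about z gives the same grasp; the last joint's range is limited). The gripper opens to 95 mm and grips with 3 to 60 N. Pads are 20 mm wide; open, the fingers measure 119 mm over their backs; the gripper's body (75 mm by 180 mm) begins 59 mm behind the grasp point.
Start: joints at [-1.362, 0.124, 1.65, -0, 1.367, -0.083], TCP at [0.187, -0.623, 0.215] pointing down, gripper open.
Joint ranges: [-2.61, 2.61], [-1.02, 2.33], [0.03, 2.71], [-1.35, 4.49], [0.32, 2.68], [-2.91, 2.91]. Speed limits (rad/s): [2.57, 2.57, 3.14, 3.14, 3.14, 3.14].

INTERFACE

Orientations are given as a rotation vector (axis times angle).
In Python, from plant import status, imaging, workorder, bot gives the robot as it stands.
- The arm moves only by the shell command python3 -m inch 'ROWS' [FORCE]. ROWS is JSON, a list of rows, each an object with "xyz": the shift along the tool's x, y, z in m, a list of three; "turn": the turn about the tool's z in rad; "gripper": the closure, from 0 (fully open) to 1 (shut). A call has exactly 10 rows; each row is the pose to reach, as a shift and turn from the pose commanded when the call began, along the tool's axes at that moment; what a row does not reach only later rows make up. A row lasts 1/10 s, in which the tool goes at most 50 mm and 8.59 degrees, less where a joint would pass 70% of its speed; a pose out of reach is approached as far as the arm can. A call with a gripper value outside its range is refused whole. The fingers move at their own pace and stop on an object; FORCE is the grip in N (left out, the last holds). Time passes only in rows, so rows that repeat a pose let the fingers close, or fill a call up. It gives the time, the measured TCP pose, the force, the opening and the grip force at its end, in the units of the state.
- status.read_state(): the state, without advancing time (a new reading comes with each control period).
- imaging.grab_frame(name): name is "side" or "top"; returns the picture (420x560x3 uint8, blue, green, red); there is no depth.
- imaging.get_calibration(name): a dict with "fovy" (degrees; the focal length in pixels is half the picture's height over the tangent of half this angle, whatever the lens; pixels are square), "cx", "cy" (the principal point, pixels), "dist" ([k1, k2, p1, p2, k3] as OpenCV has them; the pictures are not rectified), "cam_to_world" (4x4, takes a point from camera to world coordinates). Camera axes: x right, y up, looking along -z (the intrinsics and any distortion apply to the point x, -y, -z); pixel columns grow to the right and rows downward; lengths in m; the calibration is good to about 2 mm. A picture is of the moment at which its call begins. get_calibration takes no time and is no camera call.
- workorder.finish_job(): hands the job in; it is judged then, once.
The state is a dict: "clock": time; "joint_positions": joint angles; "joint_vel": joint speeds; "joint_efforts": joint torques, N m; "tcp_pos": TCP position; "ee_rot": TCP orientation; "force": force on the tool from outside, world axes, zero at the start; "moment": the same for the moment, N m; "opening": finger opening in m; "finger_force": force on a finger pad.
Only numpy, scipy, OpenCV 4.12 (cv2) and the standard library are available. Lean on these libraries where they do the work, as an engineer would, in place of code of your own. Each camera call takes 0.05 s, during which the arm holds its last target. There are 200 camera calls.

TASK

Get the vegetable slicer ready for the carrot: take the orange slicing insert out of its stand and fit it in the slicer face up, its tongue hooked under the grey lip and the other end swung down flush in the bay. Then push the black thickness slider along its track until its white pointer line is on the red mark. Leave the green grating insert in the stand and the carrot and onion where they are.

Things in the scene. Friction and masses are not known exactly. Their poses are not given: they have to be found in the camera images.
- slicer: Fixed vegetable slicer, clear catch box under a white deck, 68 mm high. Origin on the worktop under the bay's centre line; +y along it to the grey-lip end, z up, +x to the slider side; deck x=-47..82, y=-118..126 mm. The insert's bay is centred on x=0, 67 mm wide, from the upright tail wall at y=-32 to the pocket's end wall at y=110. Its support ledges lie at z=58, 10 mm below the deck.
- lip_edge (a point): Middle of the tail-side edge of the grey lip, on its underside (slicer x=0, y=100, z=67 mm). The lip bridges the bay from here on, top at z=73.5; pocket under it 9 mm high, 10 mm deep. From here to the tail wall is 132 mm, less than the insert's 138: the tongue goes in first, tail raised 10 to 14 degrees, then the tail swings down.
- pocket (a point): Middle of the pocket's end wall, at ledge height (slicer x=0, y=110, z=58 mm). A fitted insert's tongue end is 0 to 4 mm short of it.
- slider (a joint): Thickness slider, m: 0 at the tail end of its track, growing towards the lip end (slicer +y) to 0.092; red mark at 0.074, black marks at 0.050, 0.062, 0.086. About 2 N of friction; stays where left. It starts between 0 and 0.025, where its hold-down tongue is clear of the bay; past 0.036 the tongue runs 3.5 mm over the fitted insert's side edge. An insert that is not down blocks it.
- slider_grip (a point): Middle of the top of the slider's black thumb grip, 14 mm (slicer x) by 26 mm (slicer y), upright from 76 to 104 mm above the worktop on a carriage 30 x 34 mm, 8 mm thick. Slicer x=56, y=-85+slider value, z=104 mm. The white pointer line is level with it along y. The hold-down tongue, 5 mm thick, reaches from the carriage to slicer x=20.
- red_mark (a point): Middle of the red line on the slider's scale on the deck, beside the track (slicer x=76.7, y=-11, z=68 mm).
- slice_insert: Loose orange-framed slicing insert, 120 g, steel panel with one slanted blade. Plate 10 mm thick (x), 124 long (y), 62 wide (z), origin in its middle; +x out of the working face, +y to the tongue. It starts on its long edge in the stand, z up, top edge 72 mm above the worktop, where it can be pinched across its thickness at y=0..20 mm. Fitted it lies +x up, +y to the lip, flush with the deck.
- slice_tip (a point): Middle of the lower edge of the orange insert's tongue end (insert x=-5, y=76, z=0 mm). The tongue is 14 mm long (y=62..76), 40 wide, 5 thick (x=-5..0).
- slice_tail (a point): Middle of the underside of the orange insert's tail end (insert x=-5, y=-62, z=0 mm).
- slice_finger_grip (a point): Middle of the top of the finger grip on the working face near the tail (insert x=31, y=-49, z=0 mm): 14 mm (y) by 30 mm (z), 26 mm high. To fit the insert it must be held by this from above; so it is first laid face up on the worktop from the edge grip (leaned over 25 to 30 degrees and let go, it tips flat on its back).
- grate_insert: Loose green-framed grating insert with raised teeth, same shape and axes as the orange one; stays in the stand.
- stand: Fixed white insert stand, base 122 (x) by 150 (y) by 10 mm high, origin under its centre; z up, inserts stand in it with the same x and y. Slots at x=-32 and 32; either may hold the orange insert. A slot is 12.6 mm wide between posts 40 mm high at y=-28 and 45. The worktop between stand and slicer is free. A wall cabinet overhangs the counter beyond world x=0.6 m, 0.45 m up.
- carrot: Loose carrot, 196 mm long, 35 mm thick, on the worktop to the right of the slicer; not to be moved.
- onion: Loose brown onion, 82 mm across, 94 mm high, on the worktop behind the gap between slicer and stand; not to be moved.

How it is judged:
On the way:
1. the slicing insert lies flush in the bay, tongue under the lip, with the slider still in its clear range (y of slice_tip in the frame of slicer above 0.1025 m and x of slice_tip in the frame of slicer between -0.006 and 0.006 m and z of slice_tip in the frame of slicer between 0.054 and 0.0625 m and z of slice_tail in the frame of slicer between 0.054 and 0.0615 m and x of slice_tail in the frame of slicer between -0.006 and 0.006 m and z of slice_finger_grip in the frame of slicer above 0.085 m and value of joint slider below 0.036 m), for 0.2 s.
At the end, for the whole second after the job is handed in: Orange insert at rest in the bay, face up: tongue end at least 2.5 mm in under the lip, centred within 6 mm, down on the ledges within 4.5 mm (tongue) and 3.5 mm (tail); slider within 3.5 mm of the red mark (0.0705 to 0.0775); green insert within 20 mm of where it stood in the stand (y of slice_tip in the frame of slicer above 0.1025 m and x of slice_tip in the frame of slicer between -0.006 and 0.006 m and z of slice_tip in the frame of slicer between 0.054 and 0.0625 m and z of slice_tail in the frame of slicer between 0.054 and 0.0615 m and x of slice_tail in the frame of slicer between -0.006 and 0.006 m and z of slice_finger_grip in the frame of slicer above 0.085 m and value of joint slider between 0.0705 and 0.0775 m and velocity of joint slider between -0.005 and 0.005 m/s and linear speed of slice_insert below 0.02 m/s and distance of grate_insert from where it was at the start of the episode below 0.02 m); the robot touches nothing.
It fails at once if the green grating insert is taken out or pushed over (distance of grate_insert from where it was at the start of the episode above 0.03 m).
It fails at once if the carrot is moved (over 30 mm) (distance of carrot from where it was at the start of the episode above 0.03 m).
It fails at once if the onion is moved (over 30 mm) (distance of onion from where it was at the start of the episode above 0.03 m).
It also fails if it takes over 67 s, if anything falls off the work surface, if the arm or the gripper's body presses on something with over 40 N, if the wrist force passes 120 N, or if a joint passes its speed limit or range.

## Working session

There is one attempt and no reset: what is moved stays moved. The work goes in short steps, Python scripts to look and compute and a shell command to move; the robot and the scene stay as the last step left them, time stands still between calls to the robot, and variables do not carry over. Pictures are saved under pics/ and viewed, at most 10 in all, crops included, and the job is handed in when it is done.

```bash
ls; mkdir -p pics
python3 - <<'E'
from plant import status, imaging, bot
import cv2,numpy as np
print(status.read_state(), bot.pinch_z)
for n in("side","top"):
    c=imaging.get_calibration(n);print(n,c)
    cv2.imwrite(f"pics/{n}0.png",imaging.grab_frame(n))
E
```

```text
pics
{'clock': 0.0, 'joint_positions': array([-1.36158615e+00,  1.24487566e-01,  1.65167143e+00, -8.46046306e-06,
        1.36748247e+00, -8.25804963e-02]), 'joint_vel': array([-8.75945182e-04,  2.68530821e-04, -8.25974817e-05, -9.09955292e-05,
       -2.03931766e-04,  1.99278895e-03]), 'joint_efforts': array([-1.16021433e-04, -4.17601383e+01, -3.59931636e+01,  7.74948578e-02,
        4.91531426e-02, -1.57502468e-04]), 'tcp_pos': array([ 0.18683272, -0.62190255,  0.21339992]), 'ee_rot': array([-3.10619395e+00, -4.56424920e-01,  2.16474358e-04]), 'force': array([ 0.04426766, -0.57622701, -0.17173963]), 'moment': array([-0.00888953,  0.0067432 , -0.0069053 ]), 'finger_force': 0.0, 'opening': 0.09533471272061064} 0.0188
side {'fovy': 47.27127539896068, 'cx': 276.92924455122215, 'cy': 213.75635361329793, 'dist': array([-0.07333013,  0.        ,  0.        ,  0.        ,  0.        ]), 'cam_to_world': array([[-0.95571078,  0.11143086, -0.27239688,  0.16483079],
       [-0.29390138, -0.40995807,  0.86345606,  1.16640825],
       [-0.01545565,  0.90527208,  0.42455103,  0.65432559],
       [ 0.        ,  0.        ,  0.        ,  1.        ]])}
top {'fovy': 57.70860857976437, 'cx': 278.94176921870076, 'cy': 210.9428415080781, 'dist': array([-0.09983573,  0.        ,  0.        ,  0.        ,  0.        ]), 'cam_to_world': array([[-0.02515392,  0.98953188, -0.14210536,  0.37517959],
       [-0.99967371, -0.02426638,  0.00797547,  0.02322282],
       [ 0.0044436 ,  0.14225961,  0.98981941,  1.18084264],
       [ 0.        ,  0.        ,  0.        ,  1.        ]])}
```

View pics/top0.png

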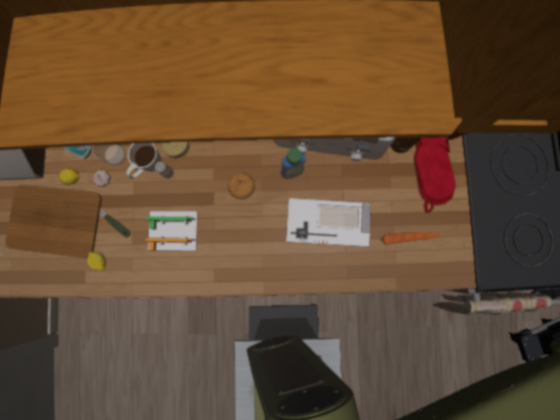

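View pics/side0.png

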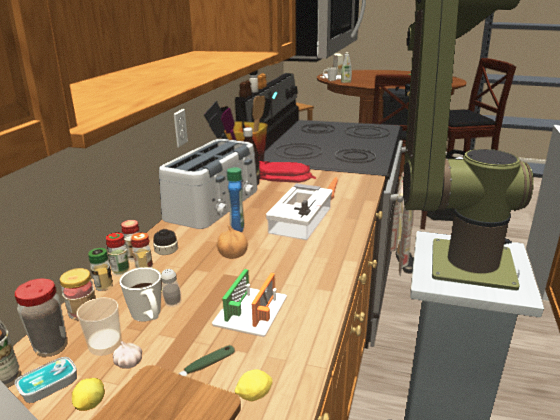

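Run:
```python
import cv2,numpy as np
t=cv2.imread("pics/top0.png");s=cv2.imread("pics/side0.png")
a=cv2.resize(t[195:260,278:378],None,fx=8,fy=8,interpolation=cv2.INTER_CUBIC)[:,:800]
b=cv2.resize(t[205:255,142:204],None,fx=9,fy=9,interpolation=cv2.INTER_CUBIC)
cv2.imwrite("pics/c1.png",a);
s1=cv2.resize(s[265:335,208:292],None,fx=5,fy=5,interpolation=cv2.INTER_CUBIC)
m=np.zeros((520,800,3),np.uint8);b=cv2.resize(t[207:253,145:200],None,fx=7,fy=7,interpolation=cv2.INTER_CUBIC)
m[:b.shape[0],:b.shape[1]]=b;m[:350,385:385+420][:, :]=s1[:,:415]
cv2.imwrite("pics/c2.png",m)
```

```text
(no output)
```

View pics/c1.png

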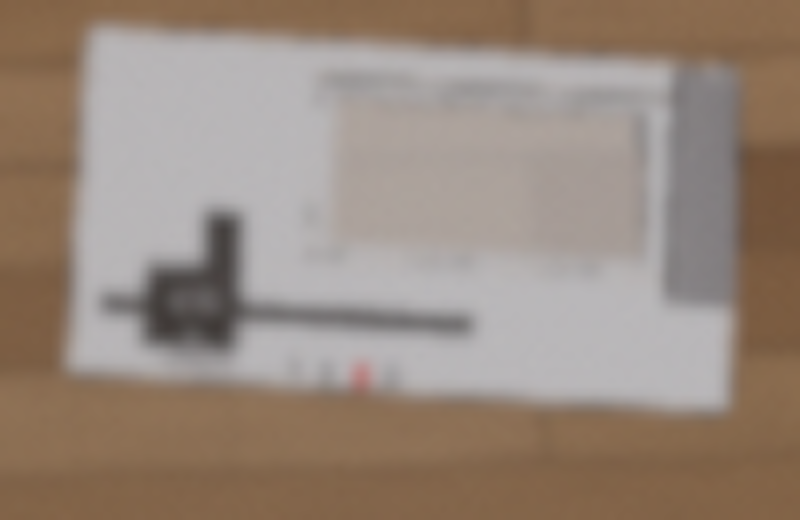

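View pics/c2.png

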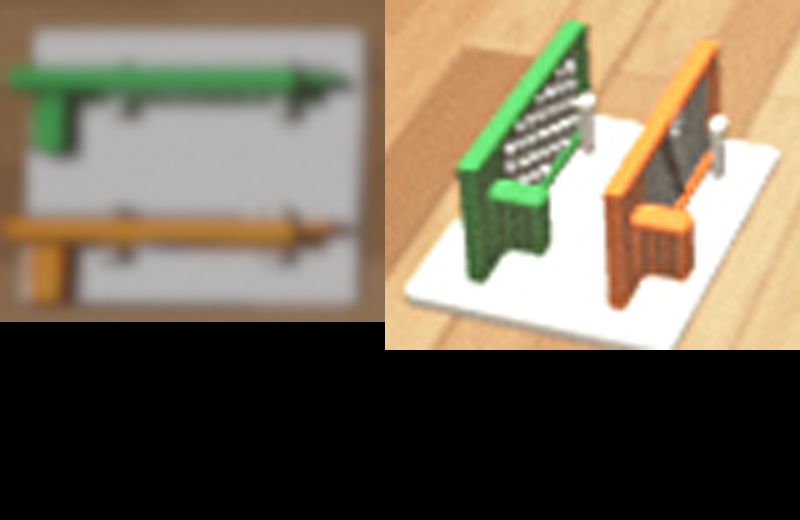

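The top view shows the slicer at about (328,222) with the lip at the right (world −y) and the slider near the robot, clear of the bay. The stand is at (172,230). The orange insert is in the slot nearer the robot, face and finger grip towards the robot, tail to the left.

```bash
cat > h.py <<'E'
import numpy as np,cv2
from scipy.optimize import least_squares
from plant import imaging,status
def proj(n,P):
    c=imaging.get_calibration(n);T=np.linalg.inv(c["cam_to_world"]);p=np.atleast_2d(P)@T[:3,:3].T+T[:3,3]
    p=p*[1,-1,-1];f=210/np.tan(np.radians(c["fovy"]/2))
    K=np.array([[f,0,c["cx"]],[0,f,c["cy"]],[0,0,1.]])
    return cv2.projectPoints(p,np.zeros(3),np.zeros(3),K,c["dist"])[0][:,0]
def world(q,L): # q=x,y,yaw
    L=np.atleast_2d(L);c,s=np.cos(q[2]),np.sin(q[2])
    return np.c_[q[0]+c*L[:,0]-s*L[:,1],q[1]+s*L[:,0]+c*L[:,1],L[:,2]]
def crop(uv,s,o): return (np.array(uv,float)+.5)/s-.5+o
def fit(obs,q0):
    f=lambda q:np.concatenate([(proj(n,world(q,np.array(L)/1e3))-uv).ravel() for n,L,uv in obs])
    r=least_squares(f,q0);return r.x,r.fun.reshape(-1,2)
def unproj(n,uv,z):
    return least_squares(lambda q:(proj(n,[q[0],q[1],z])-uv).ravel(),[.5,0]).x
E
python3 - <<'E'
from h import *
A=lambda u:crop(u,8,[278,195])
B=lambda u:crop(u,7,[145,207])
C=lambda u:crop(np.array(u)-[385,0],5,[208,265])
q,r=fit([("top",[[-47,-118,68],[-47,126,68],[82,126,68],[82,-118,68],[76.7,-11,68]],A([[90,22],[740,62],[730,412],[65,375],[361,377]]))],[.5,-.1,np.pi]);print("slicer",q,r.round(1).tolist())
v=world([0,0,-q[2]],np.r_[unproj("top",A([[190,303]]),.09)-q[:2],0]);print("slider loc",v)
q,r=fit([("top",[[-61,-75,10],[-61,75,10],[61,75,10],[61,-75,10]],B([[33,28],[365,32],[358,305],[25,302]]))],[.5,.4,np.pi]);print("stand",q,r.round(1).tolist())
o,r=fit([("top",[[0,-62,72],[0,62,72]],B([[7,229],[295,230]])),("side",[[0,-62,72],[0,62,72]],C([[618,193],[710,42]]))],[.5,.4,np.pi]);print("insert",o,r.round(1).tolist(),world([0,0,-q[2]],np.r_[o[:2]-q[:2],0]))
print(world(o,[0,.010,.057]))
print(unproj("top",[[240,186]],.05))
E
```

```text
slicer [ 0.517175   -0.12850592  3.05615605] [[-0.4, 0.3], [0.1, 0.3], [0.1, -0.1], [0.3, -0.3], [-0.1, -0.2]]
slider loc [[ 0.05595765 -0.07580271  0.        ]]
stand [0.49081027 0.34603059 3.11581106] [[0.3, 0.2], [0.1, -0.3], [-0.0, -0.0], [-0.4, 0.1]]
insert [0.4566947  0.34682481 3.13032649] [[-0.1, 0.8], [0.4, 0.3], [-0.7, 0.3], [-0.2, -0.5]] [[3.41247017e-02 8.55077312e-05 0.00000000e+00]]
[[0.45658204 0.33682544 0.057     ]]
[0.6167308  0.13011695]
```

```bash
cat >> h.py <<'E'
from scipy.spatial.transform import Rotation as R
def to(P,yaw=None):
    s=status.read_state();M=R.from_rotvec(s["ee_rot"]).as_matrix()
    th=np.arctan2(M[1,1],M[0,1])
    print("shift mm",((np.array(P)-s["tcp_pos"])@M*1e3).round(1),"turn",None if yaw is None else round(-(yaw-th),3),"yaw now",round(th,4),"tcp",s["tcp_pos"].round(4),"t",s["clock"])
E
python3 -c "
from h import *
to([.457,.337,.15],-.02)"
```

```text
shift mm [ 534.6 -840.6   65.1] turn -1.259 yaw now -1.279 tcp [ 0.1868 -0.622   0.2135] t 0.1
```

```bash
python3 -m inch '[{"xyz":[0.024,-0.037,0],"turn":-0.12,"gripper":0.3},{"xyz":[0.048,-0.074,0],"turn":-0.25,"gripper":0.6},{"xyz":[0.072,-0.112,0],"turn":-0.38,"gripper":0.6},{"xyz":[0.096,-0.150,0],"turn":-0.5,"gripper":0.6},{"xyz":[0.121,-0.190,0],"turn":-0.63,"gripper":0.6},{"xyz":[0.146,-0.230,0],"turn":-0.76,"gripper":0.6},{"xyz":[0.171,-0.270,0],"turn":-0.88,"gripper":0.6},{"xyz":[0.196,-0.310,0],"turn":-1.0,"gripper":0.6},{"xyz":[0.221,-0.350,0],"turn":-1.13,"gripper":0.6},{"xyz":[0.246,-0.389,0],"turn":-1.259,"gripper":0.6}]' 20; python3 -c "
from h import *
to([.457,.337,.15],-.02)"
```

```text
clock: 1.1
tcp_pos: [0.3104, -0.1773, 0.2143]
ee_rot: [2.239, 2.204, 0.0]
force: [1.7, -0.3, -0.3]
opening: 0.0379
finger_force: 0.0
shift mm [516.6 138.4  64.3] turn 0.004 yaw now -0.0157 tcp [ 0.3104 -0.1773  0.2143] t 1.1
```

```bash
python3 -m inch '[{"xyz":[0.048,0.013,0],"turn":0,"gripper":0.6},{"xyz":[0.096,0.026,0],"turn":0,"gripper":0.6},{"xyz":[0.144,0.039,0],"turn":0,"gripper":0.6},{"xyz":[0.192,0.052,0],"turn":0,"gripper":0.6},{"xyz":[0.240,0.064,0],"turn":0,"gripper":0.6},{"xyz":[0.288,0.077,0.01],"turn":0,"gripper":0.6},{"xyz":[0.336,0.090,0.02],"turn":0,"gripper":0.6},{"xyz":[0.382,0.102,0.03],"turn":0,"gripper":0.6},{"xyz":[0.428,0.115,0.045],"turn":0,"gripper":0.6},{"xyz":[0.472,0.126,0.06],"turn":0,"gripper":0.6}]'
python3 - <<'E'
from h import *
for n in("side","top"): cv2.imwrite(f"pics/{n}1.png",imaging.grab_frame(n))
to([.457,.337,.040],-.02)
E
```

```text
clock: 2.1
tcp_pos: [0.4461, 0.2925, 0.1539]
ee_rot: [2.242, 2.2, 0.0]
force: [0.1, -0.2, 1.5]
opening: 0.0378
finger_force: 0.0
shift mm [ 44.2  12.3 110.4] turn 0.005 yaw now -0.0154 tcp [0.4447 0.2932 0.1506] t 2.2
```

```bash
python3 -m inch '[{"xyz":[0.022,0.006,0],"turn":0,"gripper":0.6},{"xyz":[0.044,0.0125,0.01],"turn":0.004,"gripper":0.6},{"xyz":[0.044,0.0125,0.04],"turn":0.004,"gripper":0.6},{"xyz":[0.044,0.0125,0.07],"turn":0.004,"gripper":0.6},{"xyz":[0.044,0.0125,0.095],"turn":0.004,"gripper":0.6},{"xyz":[0.044,0.0125,0.109],"turn":0.004,"gripper":0.6},{"xyz":[0.044,0.0125,0.109],"turn":0.004,"gripper":0.8},{"xyz":[0.044,0.0125,0.109],"turn":0.004,"gripper":1},{"xyz":[0.044,0.0125,0.109],"turn":0.004,"gripper":1},{"xyz":[0.044,0.0125,0.109],"turn":0.004,"gripper":1}]' 20
python3 - <<'E'
from h import *
cv2.imwrite("pics/side2.png",cv2.resize(imaging.grab_frame("side")[200:360,170:350],None,fx=4,fy=3.7))
to([.457,.337,.040],-.02)
E
```

```text
clock: 3.2
tcp_pos: [0.4604, 0.3345, 0.0475]
ee_rot: [2.248, 2.194, 0.004]
force: [-2.6, -0.2, 2.0]
opening: 0.0112
finger_force: 2.5
shift mm [ 2.4 -2.2  7.2] turn -0.005 yaw now -0.0247 tcp [0.4591 0.3345 0.0472] t 3.25
```

View pics/side2.png

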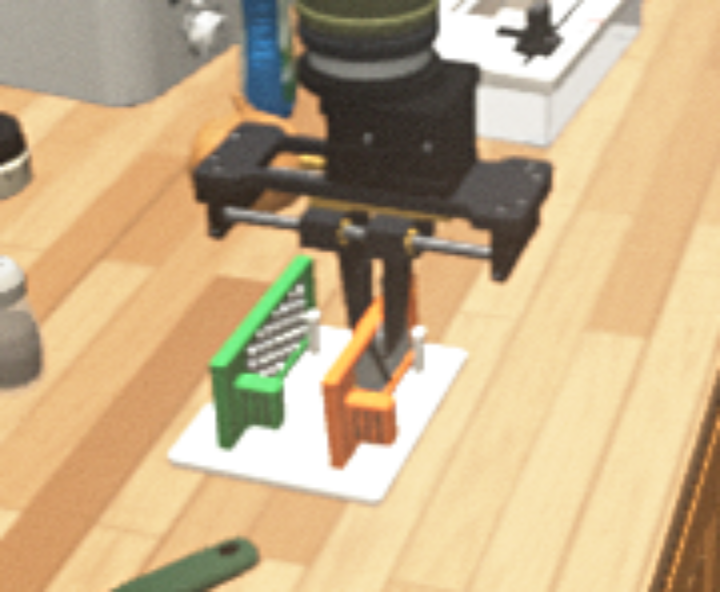

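The fingers hold the orange insert's top edge a little ahead of its middle, and the green one is untouched. I'll lift it and carry it to the free gap.

```bash
python3 -m inch '[{"xyz":[0,0,0],"turn":0,"gripper":1},{"xyz":[0,0,0],"turn":0,"gripper":1},{"xyz":[0,0,-0.02],"turn":0,"gripper":1},{"xyz":[0,0,-0.05],"turn":0,"gripper":1},{"xyz":[0,0,-0.08],"turn":0,"gripper":1},{"xyz":[-0.035,-0.01,-0.09],"turn":0,"gripper":1},{"xyz":[-0.08,-0.02,-0.09],"turn":0,"gripper":1},{"xyz":[-0.125,-0.03,-0.09],"turn":0,"gripper":1},{"xyz":[-0.17,-0.03,-0.09],"turn":0,"gripper":1},{"xyz":[-0.2165,-0.03,-0.09],"turn":0,"gripper":1}]' 30
python3 - <<'E'
from h import *
cv2.imwrite("pics/side3.png",cv2.resize(imaging.grab_frame("side")[150:330,170:370],None,fx=4,fy=3.3))
to([.43,.118,.037])
E
```

```text
clock: 4.25
tcp_pos: [0.4239, 0.1168, 0.136]
ee_rot: [2.245, 2.195, 0.002]
force: [0.9, -1.2, -0.5]
opening: 0.0096
finger_force: 30.0
shift mm [ 7.7  5.9 98.6] turn None yaw now -0.0273 tcp [0.4238 0.111  0.1357] t 4.3
```

View pics/side3.png

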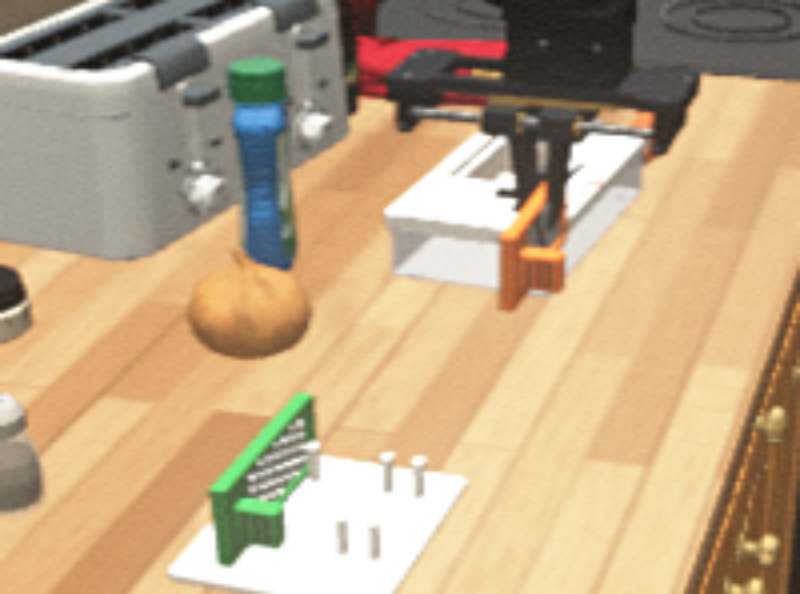

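The insert is clear of the stand, level and face towards the robot. I'll lower it now.

```bash
python3 -m inch '[{"xyz":[0.004,0.003,0.02],"turn":0,"gripper":1},{"xyz":[0.008,0.006,0.05],"turn":0,"gripper":1},{"xyz":[0.008,0.006,0.075],"turn":0,"gripper":1},{"xyz":[0.008,0.006,0.085],"turn":0,"gripper":1},{"xyz":[0.008,0.006,0.090],"turn":0,"gripper":1},{"xyz":[0.008,0.006,0.093],"turn":0,"gripper":1},{"xyz":[0.008,0.006,0.095],"turn":0,"gripper":1},{"xyz":[0.008,0.006,0.095],"turn":0,"gripper":1},{"xyz":[0.008,0.006,0.095],"turn":0,"gripper":1},{"xyz":[0.008,0.006,0.095],"turn":0,"gripper":1}]' 30
python3 - <<'E'
from h import *
to([.43,.118,.037])
print(status.read_state()["force"])
E
```

```text
clock: 5.3
tcp_pos: [0.4309, 0.1262, 0.0413]
ee_rot: [2.247, 2.194, 0.002]
force: [0.5, -1.3, -1.6]
opening: 0.0099
finger_force: 30.0
shift mm [-8.2 -0.7  4.3] turn None yaw now -0.024 tcp [0.4309 0.1262 0.0413] t 5.3
[ 0.48152107 -1.2704164  -1.64260853]
```

```bash
python3 -m inch '[{"xyz":[0,0,0.001],"turn":0,"gripper":1},{"xyz":[0,0,0.002],"turn":0,"gripper":1},{"xyz":[0,0,0.003],"turn":0,"gripper":1},{"xyz":[0,0,0.004],"turn":0,"gripper":1},{"xyz":[0,0,0.004],"turn":0,"gripper":1},{"xyz":[0,0,0.004],"turn":0,"gripper":1},{"xyz":[0,0,0.004],"turn":0,"gripper":1},{"xyz":[0,0,0.004],"turn":0,"gripper":1},{"xyz":[0,0,0.004],"turn":0,"gripper":1},{"xyz":[0,0,0.004],"turn":0,"gripper":1}]' 10
```

```text
clock: 6.3
tcp_pos: [0.4306, 0.126, 0.0371]
ee_rot: [2.248, 2.195, -0.0]
force: [-2.0, -1.2, 4.9]
opening: 0.0095
finger_force: 10.0
```

```bash
python3 -m inch '[{"xyz":[0,0,0],"turn":0,"gripper":0.8},{"xyz":[0,0,0],"turn":0,"gripper":0.7},{"xyz":[0,0,0],"turn":0,"gripper":0.66},{"xyz":[0,0,0],"turn":0,"gripper":0.66},{"xyz":[0,0.004,0],"turn":0,"gripper":0.66},{"xyz":[0,0.009,0],"turn":0,"gripper":0.66},{"xyz":[0,0.014,0],"turn":0,"gripper":0.66},{"xyz":[0,0.018,0],"turn":0,"gripper":0.66},{"xyz":[0,0.022,0],"turn":0,"gripper":0.66},{"xyz":[0,0.025,0],"turn":0,"gripper":0.66}]'
python3 - <<'E'
from h import *
a=imaging.grab_frame("side");s=cv2.resize(a[180:300,230:350],None,fx=5,fy=5)
cv2.imwrite("pics/side4.png",s); to([0.43,.126,.037])
E
```

```text
clock: 7.3
tcp_pos: [0.456, 0.1254, 0.0367]
ee_rot: [2.248, 2.194, 0.0]
force: [-0.7, -0.6, 0.4]
opening: 0.0326
finger_force: 0.1
shift mm [ -0.1 -26.3  -0.2] turn None yaw now -0.0242 tcp [0.4563 0.1254 0.0368] t 7.35
```

View pics/side4.png

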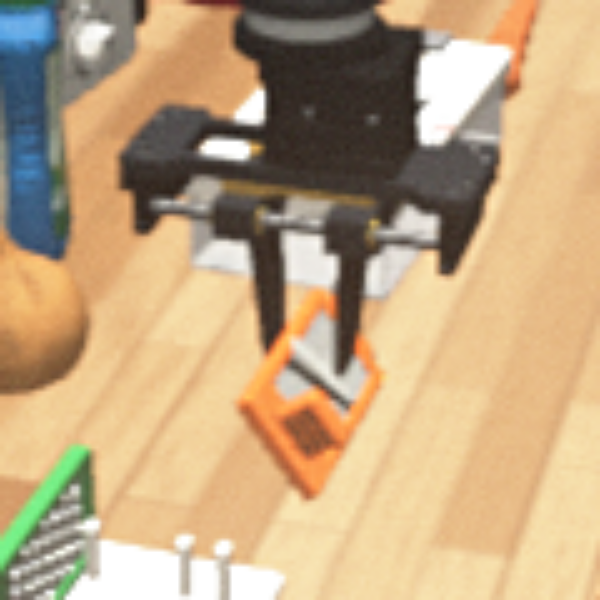

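The insert leans over backwards about 35–40° against the far finger, as intended. I'll raise the fingers and let it fall.

```bash
python3 -m inch '[{"xyz":[0,0,-0.008],"turn":0,"gripper":0.66},{"xyz":[0,0,-0.018],"turn":0,"gripper":0.66},{"xyz":[0,0,-0.03],"turn":0,"gripper":0.66},{"xyz":[0,0,-0.05],"turn":0,"gripper":0.5},{"xyz":[0,-0.03,-0.08],"turn":0,"gripper":0.4},{"xyz":[0,-0.06,-0.11],"turn":0,"gripper":0.4},{"xyz":[0,-0.1,-0.12],"turn":0,"gripper":0.4},{"xyz":[0,-0.12,-0.12],"turn":0,"gripper":0.4},{"xyz":[0,-0.12,-0.12],"turn":0,"gripper":0.4},{"xyz":[0,-0.12,-0.12],"turn":0,"gripper":0.4}]'
python3 - <<'E'
from h import *
a=imaging.grab_frame("side");s=cv2.resize(a[200:300,230:330],None,fx=5,fy=5,interpolation=2)
t=imaging.grab_frame("top");t=cv2.resize(t[195:275,205:265],None,fx=5,fy=5,interpolation=2)
m=np.zeros((500,800,3),np.uint8);m[:500,:500]=s;m[:400,500:]=t
cv2.imwrite("pics/m5.png",m)
E
```

```text
clock: 8.35
tcp_pos: [0.336, 0.1285, 0.1576]
ee_rot: [2.246, 2.194, 0.004]
force: [-0.3, -0.6, 0.5]
opening: 0.057
finger_force: 0.0
```

View pics/m5.png

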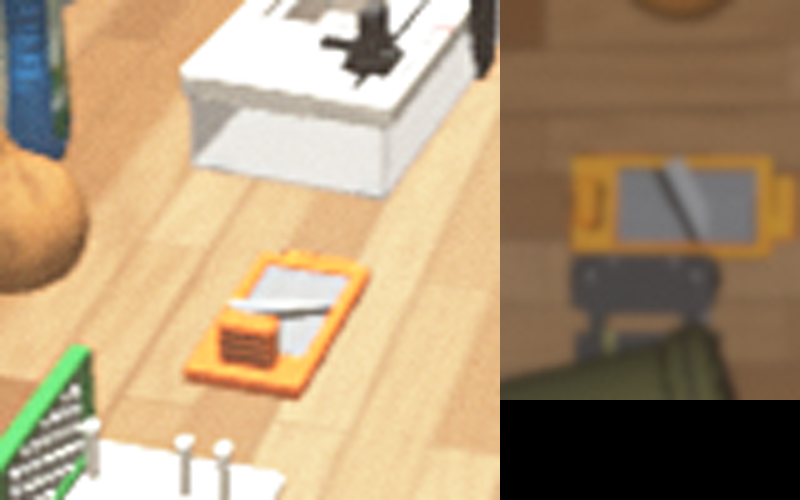

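The insert now lies flat on the worktop, face up, tongue towards the slicer. In the crop its plate corners are (573,156), (772,156), (770,253) and (573,250) in the top view, and (187,375), (265,252), (369,268) and (298,394) in the side view.

Run:
```python
from h import *
B=lambda u:crop(np.array(u)-[500,0],5,[205,195])
C=lambda u:crop(u,5,[230,200])
L=[[-31,-62,10],[-31,62,10],[31,62,10],[31,-62,10]]
q,r=fit([("top",L,B([[573,156],[772,156],[770,254],[573,250]])),("side",L,C([[187,375],[265,252],[369,268],[298,394]]))],[.48,.13,np.pi])
print(q,r.round(1).tolist()); g=world(q,[[0,-.049,.0145]])[0];print(g)
to([*g[:2],.10],q[2]-np.pi)
S=[.517175,-.128506,3.056156]
for y in(-.030,-.017,.0):print(y,world(S,[0,y,.1]))
```

```text
[0.46850277 0.13890451 3.10984926] [[-0.1, -0.0], [0.2, 0.3], [0.3, 0.8], [-0.6, 1.3], [-1.1, -1.1], [-1.1, 0.2], [0.0, 0.4], [0.3, -0.8]]
[0.47005794 0.18787983 0.0145    ]
shift mm [ 62.8 132.4  57. ] turn 0.007 yaw now -0.0243 tcp [0.3362 0.1283 0.157 ] t 8.45
-0.03 [[ 0.51973498 -0.09861542  0.1       ]]
-0.017 [[ 0.51862566 -0.11156801  0.1       ]]
0.0 [[ 0.517175 -0.128506  0.1     ]]
```

```bash
python3 -m inch '[{"xyz":[0.02,0.04,0],"turn":0,"gripper":0.4},{"xyz":[0.04,0.08,0.01],"turn":0,"gripper":0.4},{"xyz":[0.063,0.12,0.03],"turn":0.007,"gripper":0.4},{"xyz":[0.063,0.132,0.057],"turn":0.007,"gripper":0.4},{"xyz":[0.063,0.132,0.09],"turn":0.007,"gripper":0.4},{"xyz":[0.063,0.132,0.115],"turn":0.007,"gripper":0.4},{"xyz":[0.063,0.132,0.130],"turn":0.007,"gripper":0.4},{"xyz":[0.063,0.132,0.138],"turn":0.007,"gripper":0.4},{"xyz":[0.063,0.132,0.142],"turn":0.007,"gripper":0.4},{"xyz":[0.063,0.132,0.142],"turn":0.007,"gripper":0.4}]' 3; python3 -c "
from h import *
to([.47006,.18788,.0145],3.1098-np.pi);print(status.read_state()['force'])"
```

```text
clock: 9.45
tcp_pos: [0.4695, 0.1883, 0.0151]
ee_rot: [2.256, 2.186, 0.001]
force: [-0.2, -0.4, 0.3]
opening: 0.0569
finger_force: 0.0
shift mm [-0.4  0.5  0.6] turn 0.001 yaw now -0.0311 tcp [0.4695 0.1883 0.0151] t 9.45
[-0.20698407 -0.409085    0.26968541]
```

```bash
python3 -m inch '[{"xyz":[0,0,0],"turn":0,"gripper":0.6},{"xyz":[0,0,0],"turn":0,"gripper":0.8},{"xyz":[0,0,0],"turn":0,"gripper":1},{"xyz":[0,0,0],"turn":0,"gripper":1},{"xyz":[-0.001,0,-0.004],"turn":0,"gripper":1},{"xyz":[-0.003,0,-0.009],"turn":0,"gripper":1},{"xyz":[-0.005,0,-0.014],"turn":0,"gripper":1},{"xyz":[-0.007,0,-0.019],"turn":0,"gripper":1},{"xyz":[-0.009,0,-0.025],"turn":0,"gripper":1},{"xyz":[-0.009,0,-0.025],"turn":0,"gripper":1}]' 3
python3 - <<'E'
from h import *
s=status.read_state();print(s["force"],s["moment"])
a=imaging.grab_frame("side");s=cv2.resize(a[200:300,230:330],None,fx=6,fy=6,interpolation=2)
cv2.imwrite("pics/m6.png",s)
E
```

```text
clock: 10.45
tcp_pos: [0.4694, 0.1791, 0.0408]
ee_rot: [2.255, 2.186, 0.003]
force: [0.5, 0.6, -0.2]
opening: 0.0305
finger_force: 3.0
[ 0.46234003  0.56784651 -0.15049949] [-0.01867028 -0.15706758  0.03311628]
```

View pics/m6.png

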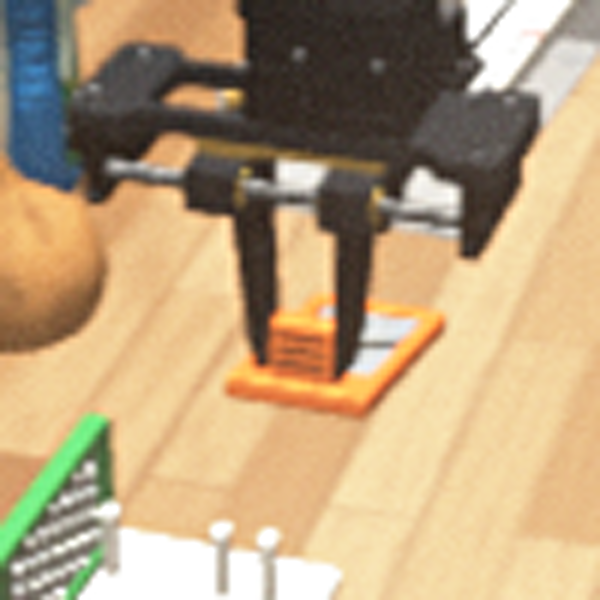

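```bash
cat >> h.py <<'E'
def tilted(p,L): # p=x,y of tip-bottom, z tip, phi (tail up), yaw ; L in insert-lying frame rel to tip bottom: x side, y (neg to tail), z up
    L=np.atleast_2d(L).astype(float);c,s=np.cos(p[3]),np.sin(p[3])
    return world([p[0],p[1],p[4]],np.c_[L[:,0],c*L[:,1]+s*L[:,2],p[2]-s*L[:,1]+c*L[:,2]])
E
python3 - <<'E'
from h import *
uv=crop([[228,385],[362,410],[443,316]],6,[230,200])
L=np.array([[-31,-138,10],[31,-138,10],[31,-14,10]])/1e3
r=least_squares(lambda p:(proj("side",tilted([p[0],p[1],0,p[2],3.11],L))-uv).ravel(),[.468,.06,.2])
print(r.x,np.degrees(r.x[2]),r.fun.round(1))
E
```

```text
[0.46561978 0.06099981 0.18090892] 10.365317497962392 [-1.   0.1  0.4 -0.1  0.6 -0.1]
```

The insert hangs with its tail about 10–12° up and its tongue on the worktop, held by the finger grip. I'll tighten the grip, lift and go over the bay.

```bash
python3 -m inch '[{"xyz":[0,0,0],"turn":0,"gripper":1},{"xyz":[0,0,0],"turn":0,"gripper":1},{"xyz":[0,0,0],"turn":0,"gripper":1},{"xyz":[0,0,0],"turn":0,"gripper":1},{"xyz":[0,0,-0.03],"turn":0,"gripper":1},{"xyz":[0,0,-0.07],"turn":0,"gripper":1},{"xyz":[0,0,-0.11],"turn":0.01,"gripper":1},{"xyz":[-0.02,0.005,-0.13],"turn":0.02,"gripper":1},{"xyz":[-0.06,0.015,-0.13],"turn":0.03,"gripper":1},{"xyz":[-0.1,0.02,-0.13],"turn":0.04,"gripper":1}]' 45; python3 -c "
from h import *
S=[.517175,-.128506,3.056156]
to(world(S,[0,-.026,.16])[0],S[2]-np.pi)"
```

```text
clock: 11.5
tcp_pos: [0.4858, 0.0779, 0.1703]
ee_rot: [2.297, 2.142, 0.001]
force: [0.3, -0.3, -0.9]
opening: 0.0299
finger_force: 45.0
shift mm [-177.7   46.    10.3] turn 0.016 yaw now -0.0697 tcp [0.4858 0.0779 0.1703] t 11.5
```

```bash
python3 -m inch '[{"xyz":[-0.035,0.01,0],"turn":0.016,"gripper":1},{"xyz":[-0.075,0.02,0],"turn":0.016,"gripper":1},{"xyz":[-0.115,0.033,0],"turn":0.016,"gripper":1},{"xyz":[-0.15,0.046,0],"turn":0.016,"gripper":1},{"xyz":[-0.178,0.046,0.01],"turn":0.016,"gripper":1},{"xyz":[-0.178,0.046,0.025],"turn":0.016,"gripper":1},{"xyz":[-0.178,0.046,0.04],"turn":0.016,"gripper":1},{"xyz":[-0.178,0.046,0.05],"turn":0.016,"gripper":1},{"xyz":[-0.178,0.046,0.05],"turn":0.016,"gripper":1},{"xyz":[-0.178,0.046,0.05],"turn":0.016,"gripper":1}]'
python3 - <<'E'
from h import *
S=[.517175,-.128506,3.056156]
to(world(S,[0,-.026,.118])[0],S[2]-np.pi)
a=imaging.grab_frame("side");s=cv2.resize(a[170:250,250:350],None,fx=6,fy=6,interpolation=2)
t=imaging.grab_frame("top");t=cv2.resize(t[190:255,280:380],None,fx=6,fy=6,interpolation=2)
cv2.imwrite("pics/s7.png",s);cv2.imwrite("pics/t7.png",t)
m=np.zeros((600,600,3),np.uint8);m[:390]=t;m[390:]=cv2.resize(s,None,fx=1,fy=1)[150:360]
cv2.imwrite("pics/m7.png",m)
E
```

```text
clock: 12.5
tcp_pos: [0.5186, -0.1013, 0.1193]
ee_rot: [-2.314, -2.124, 0.001]
force: [-0.1, -1.3, -1.4]
opening: 0.0297
finger_force: 45.0
shift mm [-1.3  0.9  1.3] turn -0.0 yaw now -0.0856 tcp [ 0.5186 -0.1013  0.1193] t 12.5
```

View pics/m7.png

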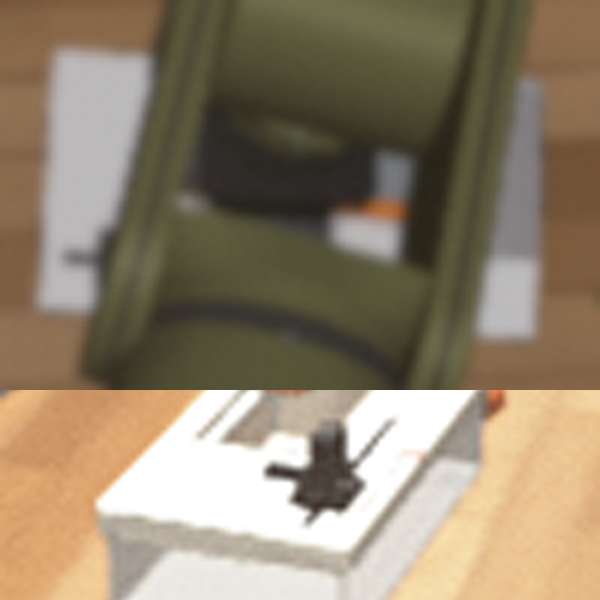

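The top view shows the orange plate's near edge at crop (340–408, ~210) over the bay, with the rest hidden by the arm. My picture views are used up, so I'll measure its lateral offset by code.

Run:
```python
from h import *
t=cv2.imread("pics/t7.png").astype(float)
d=t[:,:,2]-t[:,:,0]   # R-B
S=[.517175,-.128506,3.056156]
for u in(350,365,380,395):
    col=d[185:235,u];g=np.where(col>0.5*col.max())[0];print(u,col.max(),g.min()+185,g.max()+185, t[g.max()+190,u])
for phi in(.18,.21):
  # tip from TCP: offsets -> slicer coords
  y=-.026-.0013+.0013; T=-.025+.1165
  p0=world(S,[0,T,0])[0]
  p=[p0[0],p0[1],.1193-.0408,phi,S[2]]
  for x in(.031,.031-.009):
    uv=(proj("top",tilted(p,[[x,-.10,.01],[x,-.03,.01]]))-[280,190]+.5)*6-.5;print(phi,x,uv.round(1).tolist())
```

```text
350 45.0 201 217 [159. 161. 171.]
365 77.0 200 217 [156. 160. 175.]
380 119.0 201 218 [148. 155. 174.]
395 113.0 201 218 [116. 125. 144.]
0.18 0.031 [[284.2, 210.5], [423.7, 221.8]]
0.18 0.022 [[285.1, 191.7], [424.4, 203.2]]
0.21 0.031 [[286.9, 210.0], [425.0, 221.7]]
0.21 0.022 [[287.7, 191.1], [425.6, 203.1]]
```

```bash
python3 -m inch '[{"xyz":[0,0.001,0.004],"turn":0,"gripper":1},{"xyz":[0,0.001,0.008],"turn":0,"gripper":1},{"xyz":[0,0.001,0.012],"turn":0,"gripper":1},{"xyz":[0,0.001,0.015],"turn":0,"gripper":1},{"xyz":[0,0.001,0.0175],"turn":0,"gripper":1},{"xyz":[-0.001,0.001,0.0175],"turn":0,"gripper":1},{"xyz":[-0.003,0.001,0.0175],"turn":0,"gripper":1},{"xyz":[-0.005,0.001,0.0175],"turn":0,"gripper":1},{"xyz":[-0.007,0.001,0.0175],"turn":0,"gripper":1},{"xyz":[-0.007,0.001,0.0175],"turn":0,"gripper":1}]'
cat >> h.py <<'E'
S=[.517175,-.128506,3.056156]
def loc():
    s=status.read_state();p=world([0,0,-S[2]],np.r_[s["tcp_pos"][:2]-S[:2],s["tcp_pos"][2]])[0]
    print("slicer tcp mm",(p*1e3).round(1),"force",world([0,0,-S[2]],s["force"])[0].round(1),"mom",s["moment"].round(2),"t",s["clock"],s["opening"])
E
python3 -c "
from h import *
loc()"
```

```text
clock: 13.6
tcp_pos: [0.5193, -0.1096, 0.1023]
ee_rot: [2.316, 2.122, 0.0]
force: [-0.3, -1.0, -1.9]
opening: 0.0298
finger_force: 45.0
slicer tcp mm [ -0.5 -19.  102.3] force [ 0.2  1.1 -1.9] mom [ 0.05 -0.1   0.03] t 13.6 0.02980673104287473
```

```bash
python3 -m inch '[{"xyz":[0,0,0.001],"turn":0,"gripper":1},{"xyz":[-0.001,0,0.0015],"turn":0,"gripper":1},{"xyz":[-0.002,0,0.002],"turn":0,"gripper":1},{"xyz":[-0.003,0,0.002],"turn":0,"gripper":1},{"xyz":[-0.004,0,0.002],"turn":0,"gripper":1},{"xyz":[-0.005,0,0.002],"turn":0,"gripper":1},{"xyz":[-0.006,0,0.002],"turn":0,"gripper":1},{"xyz":[-0.007,0,0.002],"turn":0,"gripper":1},{"xyz":[-0.008,0,0.002],"turn":0,"gripper":1},{"xyz":[-0.008,0,0.002],"turn":0,"gripper":1}]'; python3 -c "
from h import *
loc()"
```

```text
clock: 14.6
tcp_pos: [0.5185, -0.1174, 0.1002]
ee_rot: [2.316, 2.123, 0.0]
force: [-0.4, -0.1, -1.5]
opening: 0.0296
finger_force: 45.0
slicer tcp mm [ -0.4 -11.2 100.2] force [ 0.4  0.1 -1.5] mom [ 0.07 -0.12 -0.  ] t 14.6 0.02955480645837315
```

```bash
python3 -m inch '[{"xyz":[-0.0005,0,0],"turn":0,"gripper":1},{"xyz":[-0.001,0,0],"turn":0,"gripper":1},{"xyz":[-0.0015,0,0],"turn":0,"gripper":1},{"xyz":[-0.002,0,0],"turn":0,"gripper":1},{"xyz":[-0.0025,0,0],"turn":0,"gripper":1},{"xyz":[-0.003,0,0],"turn":0,"gripper":1},{"xyz":[-0.0035,0,0],"turn":0,"gripper":1},{"xyz":[-0.004,0,0],"turn":0,"gripper":1},{"xyz":[-0.004,0,0],"turn":0,"gripper":1},{"xyz":[-0.004,0,0],"turn":0,"gripper":1}]'; python3 -c "
from h import *
loc()"
```

```text
clock: 15.6
tcp_pos: [0.5183, -0.1207, 0.1003]
ee_rot: [-2.316, -2.122, -0.001]
force: [-0.1, 4.9, 0.0]
opening: 0.0293
finger_force: 45.0
slicer tcp mm [ -0.4  -7.8 100.3] force [ 0.5 -4.8  0. ] mom [ 0.75 -0.13 -0.05] t 15.6 0.029349741364736545
```

The tongue has met the pocket's end wall (5 N, where predicted). I'll loosen the grip and swing the tail down.

```bash
python3 -m inch '[{"xyz":[0.0003,0,0],"turn":0,"gripper":1},{"xyz":[0.0005,0,0],"turn":0,"gripper":1},{"xyz":[0.0005,0,0.001],"turn":0,"gripper":1},{"xyz":[0.001,0,0.003],"turn":0,"gripper":1},{"xyz":[0.002,0,0.006],"turn":0,"gripper":1},{"xyz":[0.003,0,0.009],"turn":0,"gripper":1},{"xyz":[0.004,0,0.012],"turn":0,"gripper":1},{"xyz":[0.005,0,0.015],"turn":0,"gripper":1},{"xyz":[0.005,0,0.015],"turn":0,"gripper":1},{"xyz":[0.005,0,0.015],"turn":0,"gripper":1}]' 5; python3 -c "
from h import *
loc()"
```

```text
clock: 16.6
tcp_pos: [0.5184, -0.1163, 0.0848]
ee_rot: [-2.316, -2.122, 0.001]
force: [0.1, -0.6, -1.9]
opening: 0.0298
finger_force: 5.0
slicer tcp mm [ -0.2 -12.3  84.8] force [-0.1  0.6 -1.9] mom [ 0.   -0.07 -0.02] t 16.6 0.029836028064631936
```

```bash
python3 -m inch '[{"xyz":[0.001,0,0.002],"turn":0,"gripper":1},{"xyz":[0.002,0,0.004],"turn":0,"gripper":1},{"xyz":[0.0025,0,0.006],"turn":0,"gripper":1},{"xyz":[0.003,0,0.008],"turn":0,"gripper":1},{"xyz":[0.0035,0,0.0095],"turn":0,"gripper":1},{"xyz":[0.004,0,0.011],"turn":0,"gripper":1},{"xyz":[0.004,0,0.012],"turn":0,"gripper":1},{"xyz":[0.004,0,0.012],"turn":0,"gripper":1},{"xyz":[0.004,0,0.012],"turn":0,"gripper":1},{"xyz":[0.004,0,0.012],"turn":0,"gripper":1}]' 5
python3 - <<'E'
from h import *
loc()
a=imaging.grab_frame("side");cv2.imwrite("pics/s8.png",a)
E
```

```text
clock: 17.6
tcp_pos: [0.519, -0.1123, 0.0739]
ee_rot: [-2.316, -2.123, 0.0]
force: [-2.9, 0.2, 5.2]
opening: 0.0299
finger_force: 5.0
slicer tcp mm [ -0.4 -16.3  73.9] force [2.9 0.  5.2] mom [ 0.09  0.45 -0.03] t 17.6 0.029901612007359732
```

```bash
python3 -m inch '[{"xyz":[0,0,0],"turn":0,"gripper":0.7},{"xyz":[0,0,0],"turn":0,"gripper":0.6},{"xyz":[0,0,0],"turn":0,"gripper":0.5},{"xyz":[0,0,-0.01],"turn":0,"gripper":0.5},{"xyz":[0,0,-0.04],"turn":0,"gripper":0.5},{"xyz":[0,0,-0.08],"turn":0,"gripper":0.5},{"xyz":[0.03,-0.03,-0.11],"turn":0,"gripper":0.5},{"xyz":[0.07,-0.06,-0.12],"turn":0,"gripper":0.5},{"xyz":[0.11,-0.1,-0.12],"turn":0,"gripper":0.5},{"xyz":[0.14,-0.14,-0.12],"turn":0,"gripper":0.5}]'
python3 - <<'E'
from h import *
loc()
for n in("side","top"):
    a=imaging.grab_frame(n);cv2.imwrite(f"pics/{n}9.png",a);a=a.astype(float)
    m=((a[:,:,2]-a[:,:,0]>60)&(a[:,:,2]>110)).astype(np.uint8)
    tip=world(S,[0,.108,.058])[0]
    # predicted landmarks of fitted insert (plate corners top, finger grip top corners)
    for nm,L in(("plate",[[-31,-138,10],[31,-138,10],[31,-14,10],[-31,-14,10]]),("grip",[[-15,-132,36],[15,-132,36],[15,-118,36],[-15,-118,36]])):
        print(n,nm,proj(n,tilted([*tip,0,S[2]],np.array(L)/1e3)).round(1).tolist())
    c=proj(n,world(S,[0,.03,.07]))[0].astype(int)
    y0,x0=c[1]-22,c[0]-32;print(x0,y0)
    for row in m[y0:y0+44,x0:x0+64]:print("".join(".#"[v] for v in row))
E
```

```text
clock: 18.65
tcp_pos: [0.3978, 0.0343, 0.1946]
ee_rot: [2.316, 2.121, 0.003]
force: [0.7, 0.2, 0.5]
opening: 0.0474
finger_force: 0.0
slicer tcp mm [ 132.8 -152.   194.6] force [-0.7 -0.3  0.5] mom [ 0.01 -0.14 -0.02] t 18.65 0.047420836326935195
side plate [[281.2, 203.2], [300.6, 206.1], [313.5, 191.1], [295.3, 188.6]]
side grip [[286.8, 195.2], [296.2, 196.6], [297.8, 194.8], [288.5, 193.5]]
265 174
####.#############.#######.########..########.....##############
###########################..################.....##############
#############################################.....##############
#############################################.....##############
#############################################.....##############
##############################################....##############
######...............##.######################....##############
#######################......#################....##############
##############################################....##############
###############################..##############..###############
##############################..........####
[... 4482 characters left out ...]
..............................##########..........
................................................................
................................................................
................................................................
................................................................
................................................................
................................................................
................................................................
................................................................
................................................................
................................................................
```

The overlay agrees with a fully fitted insert to about 1 px in both views. I'll press on the finger grip to make sure it is flush.

```bash
python3 -m inch '[{"xyz":[-0.034,0.033,0.01],"turn":0,"gripper":1},{"xyz":[-0.067,0.066,0.03],"turn":0,"gripper":1},{"xyz":[-0.1,0.099,0.05],"turn":0,"gripper":1},{"xyz":[-0.135,0.132,0.065],"turn":0,"gripper":1},{"xyz":[-0.135,0.132,0.085],"turn":0,"gripper":1},{"xyz":[-0.135,0.132,0.092],"turn":0,"gripper":1},{"xyz":[-0.135,0.132,0.096],"turn":0,"gripper":1},{"xyz":[-0.135,0.132,0.098],"turn":0,"gripper":1},{"xyz":[-0.135,0.132,0.1],"turn":0,"gripper":1},{"xyz":[-0.135,0.132,0.101],"turn":0,"gripper":1}]' 20; python3 -c "
from h import *
loc()"
```

```text
clock: 19.75
tcp_pos: [0.5186, -0.1125, 0.0942]
ee_rot: [2.314, 2.123, 0.001]
force: [-3.8, 0.3, 10.9]
opening: 0.0003
finger_force: 4.7
slicer tcp mm [ -0.  -16.1  94.2] force [ 3.9  0.1 10.9] mom [ 0.22  0.72 -0.  ] t 19.75 0.0002926645312207207
```

The press met resistance at 94.2 mm, where a flush insert's grip top should be (94), so it is flush. Next is the slider.

```bash
python3 -m inch '[{"xyz":[0,0,-0.02],"turn":0,"gripper":1},{"xyz":[0.01,-0.01,-0.05],"turn":0,"gripper":0.7},{"xyz":[0.035,-0.035,-0.055],"turn":0,"gripper":0.5},{"xyz":[0.06,-0.056,-0.055],"turn":0,"gripper":0.5},{"xyz":[0.06,-0.056,-0.04],"turn":0,"gripper":0.5},{"xyz":[0.06,-0.056,-0.02],"turn":0,"gripper":0.5},{"xyz":[0.06,-0.056,0],"turn":0,"gripper":0.5},{"xyz":[0.06,-0.056,0.01],"turn":0,"gripper":0.5},{"xyz":[0.06,-0.056,0.0115],"turn":0,"gripper":0.5},{"xyz":[0.06,-0.056,0.0115],"turn":0,"gripper":0.5}]' 10; python3 -c "
from h import *
loc()"; python3 -m inch '[{"xyz":[0,0,0],"turn":0,"gripper":0.7},{"xyz":[0,0,0],"turn":0,"gripper":0.8},{"xyz":[0,0,0],"turn":0,"gripper":0.9},{"xyz":[0,0,0],"turn":0,"gripper":1},{"xyz":[0,0,0],"turn":0,"gripper":1},{"xyz":[0,0,0],"turn":0,"gripper":1},{"xyz":[0,0,0],"turn":0,"gripper":1},{"xyz":[0,0,0],"turn":0,"gripper":1},{"xyz":[0,0,0],"turn":0,"gripper":1},{"xyz":[0,0,0],"turn":0,"gripper":1}]' 10; python3 -c "
from h import *
loc()"
```

```text
clock: 20.75
tcp_pos: [0.4678, -0.0484, 0.0809]
ee_rot: [2.316, 2.123, 0.0]
force: [0.1, -0.8, -1.1]
opening: 0.0469
finger_force: 0.0
slicer tcp mm [ 56.  -75.6  80.9] force [-0.2  0.8 -1.1] mom [-0.05 -0.14  0.01] t 20.75 0.04692494750543897
clock: 21.75
tcp_pos: [0.4674, -0.0482, 0.0809]
ee_rot: [-2.316, -2.123, 0.001]
force: [-3.1, 0.8, 5.5]
opening: 0.0139
finger_force: 10.0
slicer tcp mm [ 56.5 -75.7  80.9] force [ 3.2 -0.6  5.5] mom [0.01 0.64 0.03] t 21.75 0.013919519232612627
```

Run:
```python
from h import *
A=lambda u:crop(u,8,[278,195])
f=lambda u,z:world([0,0,-S[2]],np.r_[unproj("top",A([u]),z)-S[:2],0])[0,:2]*1e3
print(f([192,305],.076),f([361,377],.068))
t=cv2.imread("pics/top0.png");g=cv2.resize(t[195:260,278:378],None,fx=8,fy=8,interpolation=2)[:,:,1].astype(int)
for r in(285,335):
    print(r,[(u) for u in range(100,300) if (g[r,u]<115)!=(g[r,u-1]<115)])
print([f([u,335],.072)[1] for u in(145,238)])
```

```text
[ 55.37822862 -74.22636171] [ 77.32233126 -10.64439177]
285 [148, 237]
335 [147, 234]
[np.float64(-90.51811651296559), np.float64(-56.66594230210148)]
```

```bash
python3 -m inch '[{"xyz":[-0.004,0,0],"turn":0,"gripper":1},{"xyz":[-0.011,0,0],"turn":0,"gripper":1},{"xyz":[-0.019,0,0],"turn":0,"gripper":1},{"xyz":[-0.027,0,0],"turn":0,"gripper":1},{"xyz":[-0.035,0,0],"turn":0,"gripper":1},{"xyz":[-0.043,0,0],"turn":0,"gripper":1},{"xyz":[-0.051,0,0],"turn":0,"gripper":1},{"xyz":[-0.058,0,0],"turn":0,"gripper":1},{"xyz":[-0.0635,0,0],"turn":0,"gripper":1},{"xyz":[-0.0635,0,0],"turn":0,"gripper":1}]' 20; python3 -c "
from h import *
loc()"
```

```text
clock: 22.75
tcp_pos: [0.4618, -0.112, 0.0809]
ee_rot: [-2.316, -2.122, 0.001]
force: [-4.8, -0.0, 5.3]
opening: 0.0135
finger_force: 20.0
slicer tcp mm [ 56.6 -11.7  80.9] force [4.8 0.4 5.3] mom [-0.14  0.64  0.01] t 22.75 0.013485338408098695
```

Release, back off, and measure the slider against the red mark.

```bash
python3 -m inch '[{"xyz":[0,0,0],"turn":0,"gripper":1},{"xyz":[0,0,0],"turn":0,"gripper":0.8},{"xyz":[0,0,0],"turn":0,"gripper":0.6},{"xyz":[0,0,0],"turn":0,"gripper":0.6},{"xyz":[0,0,-0.02],"turn":0,"gripper":0.6},{"xyz":[0,0,-0.06],"turn":0,"gripper":0.6},{"xyz":[0.03,-0.02,-0.1],"turn":0,"gripper":0.6},{"xyz":[0.07,-0.04,-0.12],"turn":0,"gripper":0.6},{"xyz":[0.11,-0.06,-0.12],"turn":0,"gripper":0.6},{"xyz":[0.15,-0.06,-0.12],"turn":0,"gripper":0.6}]'
python3 - <<'E'
from h import *
loc()
t=imaging.grab_frame("top");cv2.imwrite("pics/top10.png",t)
g=cv2.resize(t[195:260,278:378],None,fx=8,fy=8,interpolation=2).astype(int);G=g[:,:,1]
A=lambda u:crop(u,8,[278,195])
f=lambda u,z:world([0,0,-S[2]],np.r_[unproj("top",A([u]),z)-S[:2],0])[0,:2]*1e3
c=(proj("top",world(S,[.056,-.011,.076]))[0]-[278,195]+.5)*8-.5;print("pred carriage",c)
for r in(295,305,340,350):
    print(r,[u for u in range(260,480) if (G[r,u]<115)!=(G[r,u-1]<115)])
for u in range(290,430,10): print(u,[tuple(g[r,u]) for r in(373,382)])
m=np.argwhere((g[360:400,280:420,2]-g[360:400,280:420,1])>25);print("red",m.mean(0)+[360,280] if len(m) else None)
E
```

```text
clock: 23.75
tcp_pos: [0.4146, 0.0446, 0.202]
ee_rot: [2.315, 2.12, 0.005]
force: [1.2, 0.9, 0.1]
opening: 0.0379
finger_force: 0.0
slicer tcp mm [ 117.  -163.7  202. ] force [-1.1 -1.   0.1] mom [-0.01 -0.17 -0.04] t 23.75 0.03792505159079288
pred carriage [365.2845013  317.03771725]
295 [323, 413]
305 [319, 413]
340 [321, 411]
350 [325, 408]
290 [(np.int64(165), np.int64(166), np.int64(169)), (np.int64(148), np.int64(154), np.int64(162))]
300 [(np.int64(167), np.int64(167), np.int64(171)), (np.int64(151), np.int64(155), np.int64(163))]
310 [(np.int64(173), np.int64(173), np.int64(176)), (np.int64(154), np.int64(157), np.int64(165))]
320 [(np.int64(161), np.int64(161), np.int64(164)), (np.int64(146), np.int64(148), np.int64(155))]
330 [(np.int64(157), np.int64(157), np.int64(159)), (np.int64(145), np.int64(147), np.int64(153))]
340 [(np.int64(168), np.int64(167), np.int64(173)), (np.int64(153), np.int64(155), np.int64(163))]
350 [(np.int64(153), np.int64(152), np.int64(177)), (np.int64(140), np.int64(143), np.int64(168))]
360 [(np.int64(127), np.int64(128), np.int64(179)), (np.int64(118), np.int64(123), np.int64(170))]
370 [(np.int64(144), np.int64(145), np.int64(178)), (np.int64(137), np.int64(140), np.int64(171))]
380 [(np.int64(163), np.int64(162), np.int64(170)), (np.int64(154), np.int64(156), np.int64(165))]
390 [(np.int64(156), np.int64(155), np.int64(158)), (np.int64(151), np.int64(152), np.int64(158))]
400 [(np.int64(164), np.int64(163), np.int64(166)), (np.int64(161), np.int64(162), np.int64(167))]
410 [(np.int64(178), np.int64(177), np.int64(179)), (np.int64(173), np.int64(174), np.int64(178))]
420 [(np.int64(184), np.int64(182), np.int64(184)), (np.int64(178), np.int64(178), np.int64(182))]
red [381.24881517 358.57701422]
```

The carriage centre is within about 0.5 mm of the red mark's position. The slider's hold-down tongue passed over the insert freely, so the insert is seated. I'll hand the job in.

```bash
python3 -c "
from plant import workorder
print(workorder.finish_job())"
```

```text
the job is handed in; nothing more can be done
None
```

I handed the job in after about 24 s of the 67 s allowed: the orange insert is seated flush in the bay with its tongue under the lip, the slider is within about 0.5 mm of the red mark by camera, and I saw no sign that the green insert, carrot or onion moved; the hand-in returned no verdict.

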